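# Lock a pivot pin with its spring clip

### The arm

A 6-joint arm with a two-finger parallel gripper is mounted at the origin on the work surface. World frame = base frame: x ahead of the robot, y to its left, z up, the work surface at z = 0. Lengths are in mm, angles in rad, forces in N, time in s.
With the tool pointing down it reaches from about 350 to 775 mm from the base axis. Payload 7.3 kg.
Tool frame: the origin (TCP) lies midway between the tips of the shut fingers; the grasp point (between the pads) lies 19 mm behind it; z points along the fingers, y is the line along which they close (so a half turn about z gives the same grasp; the last joint's range is limited). The gripper opens to 92 mm and grips with 3 to 60 N. Pads are 19 mm wide; open, the fingers measure 130 mm over their backs; the gripper's body (75 mm by 190 mm) begins 47 mm behind the grasp point.
Start: joints at [1.185, 0.342, 1.524, -0, 1.275, -0.146], TCP at [124.676, 510.001, 226.741] pointing down, gripper open.
Joint ranges: [-2.53, 2.53], [-0.77, 2.02], [0.04, 2.7], [-1, 4.14], [0.28, 2.66], [-3.11, 3.11]. Speed limits (rad/s): [2.57, 2.57, 3.14, 3.14, 3.14, 3.14].

### API

Orientations are given as [roll, pitch, yaw] about the fixed x, y, z axes, in that order (R = Rz(yaw) Ry(pitch) Rx(roll)).
In Python, from plant import bot gives the robot as it stands. The module is installed in compiled form; this text tells all that it offers.
- The arm moves only by the shell command python3 -m crank 'ROWS' [OPENING]. ROWS is JSON, a list of rows, each a list of 6 numbers: the shift along the tool's x, y, z in m, then the turn, a rotation vector about the tool's x, y, z in rad. In form: [[dx, dy, dz, wx, wy, wz], ...]. A call has 1 to 5 rows; each row shifts and turns the commanded pose from where the row before left it, along the tool's axes as they then stand; what a row does not reach is not made up. A row lasts 1/8 s, in which the tool goes at most 62.5 mm and 10.7 degrees, less where a joint would pass 70% of its speed; a pose out of reach is approached as far as the arm can. A call is refused whole if a number of a shift passes 0.0625 or a number of a turn 0.188, either way. A call with a gripper value outside its range is refused whole. OPENING is the opening in per cent of the stroke, from 0 (shut) to 100 (fully open), set as the call begins (- or left out, the last holds). The fingers move at their own pace and stop on an object; the grip force is fixed at half the most. Time passes only in rows, so rows that do not move let the fingers close. It gives the time, the measured TCP pose, the force, the opening and the grip force at its end, in the units of the state.
- bot.get_obs(): the state, without advancing time (a new reading comes with each control period).
- bot.capture(name): name is "scene" or "top" or "wrist"; returns a dict with "color" (480x640x3 uint8, blue, green, red), "fov_y" (degrees; the focal length in pixels is half the picture's height over the tangent of half this angle, whatever the lens; pixels are square), "cx", "cy" (the principal point, pixels), "extrinsics" (4x4, takes a point from world to camera coordinates); the wrist camera has in their place "tool_from_camera" (4x4, takes a point from camera to tool coordinates, whose origin is the TCP and whose axes are the flange's). Camera axes: x right, y up, looking along -z (the intrinsics and any distortion apply to the point x, -y, -z); pixel columns grow to the right and rows downward; lengths in mm; the calibration is good to about 2 mm. A picture is of the moment at which its call begins: read the wrist's pose just before it. There is no depth.
- bot.close_job(): hands the job in; it is judged then, once.
The state is a dict: "time": time; "joint_positions": joint angles; "dq": joint speeds; "tau": joint torques, N m; "tool_pos": TCP position; "tcp_rot": TCP orientation; "contact_force": force on the tool from outside, world axes, zero at the start; "moment": the same for the moment, N m; "grip_width": finger opening in mm; "finger_force": force on a finger pad.
Only numpy, scipy, OpenCV 4.12 (cv2) and the standard library are available. Lean on these libraries where they do the work, as an engineer would, in place of code of your own. Each camera call takes 0.05 s, during which the arm holds its last target. There are 200 camera calls.

### The job

On the optical breadboard, push the stage's loose pivot pin fully in by its brass head. Then take the orange spring clip from the rack and press it straight down over the groove at the pin's other end until it snaps fully home and sits level. The stage is delicate: never push the pin or press down on the stage with more than about 15 N, and leave everything else where it is.

Things in the scene. Friction and masses are not known exactly. Their poses are not given: they have to be found in the camera images.
- stage_mark (a point): Top centre of the blue-grey base plate (104 x 90 x 18 mm) of a small fixed lift stage; z up. A pin runs along this frame's y, straight above this point, through an aluminium block (x -20 to 20, y -12 to 12 mm, top 14 mm above the pin axis). The pin axis is 48 to 72 mm above this point: set by the lift, NOT measured. Columns at x = -38 and 38 mm rise 45 mm.
- stage: The same stage; origin 18 mm below stage_mark, same axes; it does not move. Pin fully in: brass head (diameter 32 mm) y -22 to -12 mm against the block; on the other side a collar y 12 to 15, the groove y 15 to 30 (core diameter 18, middle y = 22.5), an end collar y 30 to 38.5 mm. Collars are 24 mm in diameter, bevelled towards the groove.
- pin (a joint): How far the pin is drawn out of the block towards the stage's -y, in m: 0 = fully in, head against the block; at most 0.018. It slides with about 3 N of friction and stays where it is left. Drawn out, the groove is partly hidden in the block and the clip cannot enter.
- flex (a joint): How far the bearing block with the pin is pressed down on the stage's spring flexure, in m: 0 unloaded, 8 N per mm; 0.0021 (17 N) is an overload.
- clip_tab (a point): The orange clip: grip point on its upright tab; z up, x across the jaws, y through its thickness. Tab 14 (x) x 12 (y) mm, from 21.5 below to 18.5 mm above this point. Its jaw lips first touch the groove core when this point is 54 mm above the pin axis; fully home it is 40.5 mm above the axis, crossbar resting on the core. The groove leaves 1.5 mm of play either side of the clip.
- clip: The same clip; origin at its underside, 50 mm below clip_tab; same axes; 55 to 95 g. Under the tab a crossbar 34 (x) x 12 (y) x 10 mm and two steel spring jaws with round lips 13 mm apart; the mouth opens downward. Pressing it over the core takes a peak of 7 to 11 N, then it snaps below the core; pressing on only loads the flexure. It stands in the rack, its lowest 10 mm in a pocket.
- jaw_a (a joint): Outward spread of the -x jaw of the orange clip, in m: 0 at rest, 0.0025 at the widest point of the groove core, 0.0005 to 0.001 when snapped home. 4 N per mm.
- jaw_b (a joint): Outward spread of the +x jaw, likewise.
- rack: Grey rack, 70 x 90 mm, 14 mm high, fixed; origin at the centre of its underside. Two pockets 45 mm apart along its y (floor 4 mm up); one holds the orange clip, the other the blue one, either way round.
- spare: Blue rigid clip with a wider mouth (44 mm wide, 59 mm high), not to be used; origin at the underside.
- driver: Screwdriver lying on the breadboard, 170 mm; leave alone.
- bottle: Small amber bottle, 48 mm in diameter, 95 mm high; leave alone.
- dish: Clear closed dish, 84 mm in diameter, 14 mm high; leave alone.
- optpost: Steel post on a round foot, 75 mm high; leave alone.
- lens: Black lens mount lying flat, 50 mm in diameter, 9 mm high; leave alone.
- slidebox: Green slide box, 85 x 45 x 30 mm; leave alone.
There are look-alikes about, which are no part of the job. What is meant by the clip is not purple, and is the smaller of those in its own colour.

How it is judged:
By the outcome, as a careful person would: the job done as asked, in the order asked, and still so for the second after the job is handed in, with the robot touching nothing.
It also fails if it takes over 61 s, if anything falls off the work surface, if the arm or the gripper's body presses on something with over 40 N, if the wrist force passes 120 N, or if a joint passes its speed limit or range.

## Working session

There is one attempt and no reset: what is moved stays moved. The work goes in short steps, Python scripts to look and compute and a shell command to move; the robot and the scene stay as the last step left them, time stands still between calls to the robot, and variables do not carry over. Pictures are saved under pics/ and viewed, at most 10 in all, crops included, and the job is handed in when it is done.

```bash
mkdir -p pics; cat > h.py <<'E'
import numpy as np, cv2
from plant import bot
from scipy.spatial.transform import Rotation as R
def cap(n,f=None):
    o=bot.get_obs(); c=bot.capture(n); c['obs']=o
    if f: cv2.imwrite('pics/'+f,c['color'])
    return c
def ext(c):
    if 'extrinsics' in c: return np.array(c['extrinsics'])
    o=c['obs']; T=np.eye(4); T[:3,:3]=R.from_euler('xyz',o['tcp_rot']).as_matrix(); T[:3,3]=o['tool_pos']
    return np.linalg.inv(T@np.array(c['tool_from_camera']))
def ray(c,u,v):
    E=ext(c); f=240/np.tan(np.radians(c['fov_y'])/2)
    d=np.array([(u-c['cx'])/f,-(v-c['cy'])/f,-1]); Rm=E[:3,:3]
    return -Rm.T@E[:3,3], Rm.T@d/np.linalg.norm(d)
def plane(c,u,v,z):
    o,d=ray(c,u,v); return o+d*(z-o[2])/d[2]
def proj(c,p):
    E=ext(c); f=240/np.tan(np.radians(c['fov_y'])/2); q=E[:3,:3]@np.array(p)+E[:3,3]
    return np.array([c['cx']+f*q[0]/-q[2], c['cy']-f*q[1]/-q[2]])
def tri(a,b):
    (o1,d1),(o2,d2)=a,b; s=np.linalg.lstsq(np.c_[d1,-d2],o2-o1,rcond=None)[0]
    p,q=o1+s[0]*d1,o2+s[1]*d2; return (p+q)/2,np.linalg.norm(p-q)
E
python3 - <<'E'
from h import *
for n in('scene','top'):
    c=cap(n,n+'0.png'); print({k:(np.round(v,4).tolist() if k=='extrinsics' else v) for k,v in c.items() if k not in('color','obs')})
w=cap('wrist','wrist0.png'); print({k:v for k,v in w.items() if k!='color'})
E
```

```text
{'fov_y': 57.33484569859396, 'cx': 324.3736014039412, 'cy': 234.0960167699252, 'extrinsics': [[0.0762, 0.997, -0.0162, -49.0398], [-0.743, 0.0676, 0.6659, 348.295], [0.665, -0.0387, 0.7459, -1330.0744], [0.0, 0.0, 0.0, 1.0]]}
{'fov_y': 53.87738113888156, 'cx': 320.27743203737515, 'cy': 237.2469610532501, 'extrinsics': [[-0.0241, -0.999, -0.0372, 26.1637], [0.9957, -0.0273, 0.0885, -528.5882], [-0.0894, -0.0349, 0.9954, -1061.6326], [0.0, 0.0, 0.0, 1.0]]}
{'fov_y': 60.43730216154906, 'cx': 320.76090145711134, 'cy': 237.0731650559068, 'tool_from_camera': array([[-1.96472678e-04,  9.55163140e-01,  2.96079952e-01,
         8.09929875e+01],
       [ 9.99999798e-01,  8.45772668e-06,  6.36294785e-04,
        -1.12899145e-01],
       [ 6.05261161e-04,  2.96080017e-01, -9.55162948e-01,
        -1.58226059e+02],
       [ 0.00000000e+00,  0.00000000e+00,  0.00000000e+00,
         1.00000000e+00]]), 'obs': {'time': 0.1, 'joint_positions': array([ 1.18499928e+00,  3.42648819e-01,  1.52492920e+00,  7.98036550e-06,
        1.27539424e+00, -1.46002140e-01]), 'dq': array([-0.00147997, -0.00126301, -0.00255987,  0.00075103,  0.00012166,
       -0.00112898]), 'tau': array([ 5.37256146e-04, -4.31998980e+01, -2.44699323e+01,  7.17605744e-02,
        5.25038852e-02, -8.11813857e-05]), 'tool_pos': array([124.52757957, 509.64189766, 226.1139626 ]), 'tcp_rot': array([-3.14022884e+00, -2.08260836e-04,  2.90179528e+00]), 'contact_force': array([-0.4423059 ,  0.26651403, -0.33380081]), 'moment': array([-0.00394785, -0.02352341,  0.02734457]), 'finger_force': 0.0, 'grip_width': 91.79354944600983}}
```

View pics/scene0.png

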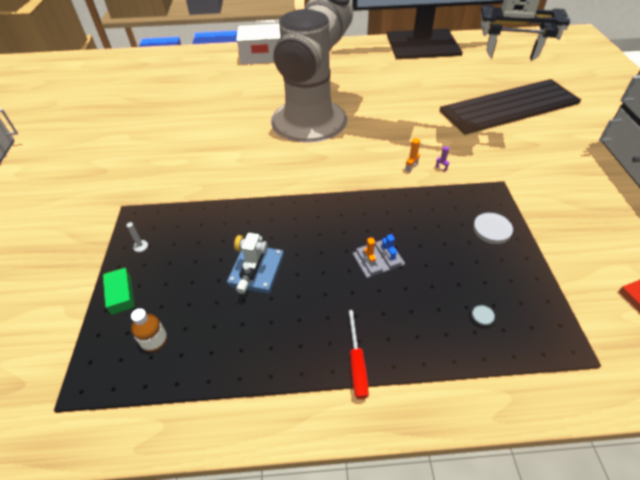

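View pics/top0.png

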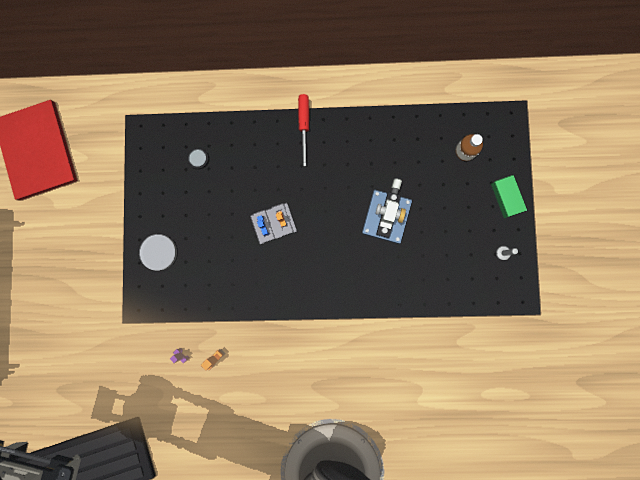

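The scene shows two orange clips: one in the rack (scene 371,248; top 281,217) and one on the table (scene 413,153; top 215,358). The rack one should be the smaller. The stage is at top (388,213), with its brass head facing world -y. I'll confirm both with an enlarged crop.

```bash
python3 - <<'E'
from h import *
t=cv2.imread('pics/top0.png');s=cv2.imread('pics/scene0.png')
z=lambda im,x,y,w,h:cv2.resize(im[y:y+h,x:x+w],(400,300),interpolation=cv2.INTER_CUBIC)
cv2.imwrite('pics/crop1.png',np.vstack([np.hstack([z(t,340,165,100,75),z(t,230,185,80,60)]),np.hstack([z(s,205,220,100,75),z(s,340,130,160,120)])]))
# orange blobs
for n,im in(('top',t),('scene',s)):
    c=bot.capture(n); h=cv2.cvtColor(im,cv2.COLOR_BGR2HSV)
    for nm,lo,hi in(('orange',(8,190,120),(16,255,255)),('brass',(17,120,80),(28,255,255)),('blue',(108,190,80),(125,255,255)),('plate',(100,60,60),(116,170,255))):
        m=cv2.inRange(h,lo,hi); k,l,st,ce=cv2.connectedComponentsWithStats(m)
        for i in range(1,k):
            if st[i,4]>25 and 150<ce[i][0]<480: print(n,nm,st[i],ce[i].round(1),plane(c,*ce[i],40).round())
E
```

```text
top brass [398 209   7  13  60] [401.5 215.4] [ 572. -173.   40.]
top brass [276 212   7   8  30] [278.8 215.7] [579. 105.  40.]
top plate [ 362  189   50   55 1006] [384.8 217.4] [ 569. -135.   40.]
top plate [257 218  11  17  49] [261.6 225.9] [557. 145.  40.]
scene orange [407 142  12  23 140] [413.5 152.5] [241. 266.  40.]
scene orange [365 237  10  24 100] [369.6 248.4] [555. 104.  40.]
scene brass [331  29 155  32 752] [406.3  48.8] [-336.  363.   40.]
scene brass [ 331   82  251   77 3877] [415.9 128.1] [134. 295.  40.]
scene brass [268 129  26  14  86] [276.4 136.2] [134. -93.  40.]
scene brass [405 149   8  16  34] [408.2 158.5] [264. 247.  40.]
scene brass [333 186  89   6  98] [376.3 188.4] [369. 147.  40.]
scene brass [178 200  28   2  29] [191.4 200.4] [ 370. -295.   40.]
scene brass [234 234   9  17  97] [237.2 241.5] [ 510. -179.   40.]
scene brass [368 238   6   6  29] [370.6 240.3] [533. 109.  40.]
scene brass [ 53 388 313  26 690] [219.9 400.5] [ 857. -188.   40.]
scene brass [  94  431  546   49 1709] [349.4 457.8] [960.  14.  40.]
scene blue [197  33  38   3  38] [215.5  34.4] [-527. -318.   40.]
scene blue [143  39  34   5  55] [157.4  41.2] [-495. -526.   40.]
scene blue [383 235  11  10  53] [387.8 239.2] [533. 147.  40.]
scene blue [388 246   8  11  33] [391.6 250.4] [565. 150.  40.]
scene plate [193  30  44  13 288] [214.3  36.8] [-508. -320.   40.]
scene plate [139  36  41  10 133] [159.3  39.9] [-505. -521.   40.]
scene plate [381 234  17  27  94] [389.4 248.5] [559. 146.  40.]
scene plate [247 247  37  47 935] [266.4 271.1] [ 596. -115.   40.]
scene plate [226 251  19  37 335] [235.6 270.8] [ 590. -178.   40.]
```

View pics/crop1.png

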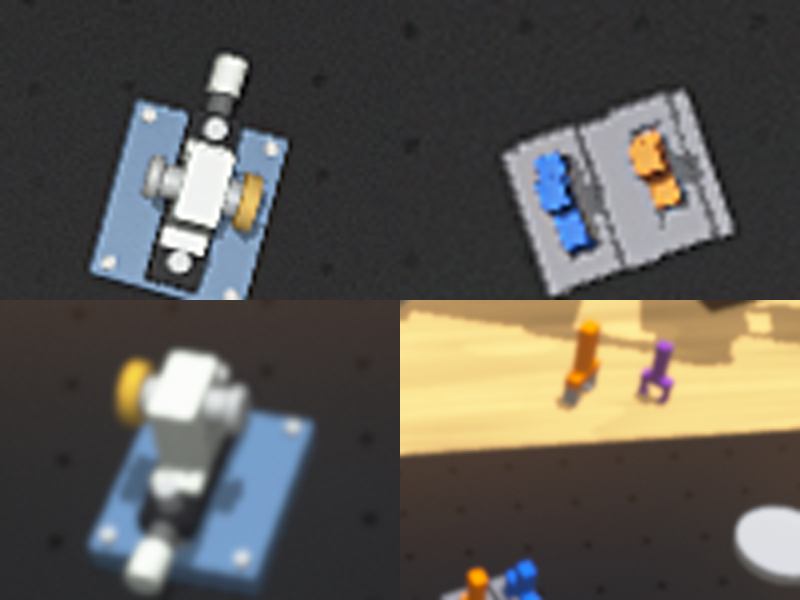

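The crop confirms it. The orange clip in the rack pocket is the smaller one; the table clip (scene 413,153) is clearly taller, and its neighbour is purple. The stage is yawed about -15°, the rack about +20°, and the brass head is drawn out towards -y. I'll fly over the rack for a wrist view, then over the stage.

```bash
python3 -m crank '[[0,0,0,0,0,0.163],[0,0,0,0,0,0.163],[0,0,0,0,0,0.163],[0,0,0,0,0,0.163],[0,0,0,0,0,0.163]]' && python3 -m crank '[[0,0,0,0,0,0.163],[-0.0435,0.0233,0.0022,0,0,0],[-0.0435,0.0233,0.0022,0,0,0],[-0.0435,0.0233,0.0022,0,0,0],[-0.0435,0.0233,0.0022,0,0,0]]' && python3 -m crank '[[-0.0435,0.0233,0.0022,0,0,0],[-0.0435,0.0233,0.0022,0,0,0],[-0.0435,0.0233,0.0022,0,0,0],[-0.0435,0.0233,0.0022,0,0,0],[-0.0435,0.0233,0.0022,0,0,0]]' && python3 -m crank '[[-0.0435,0.0233,0.0022,0,0,0],[-0.0435,0.0233,0.0022,0,0,0],[-0.0435,0.0233,0.0022,0,0,0],[0,0,0,0,0,0],[0,0,0,0,0,0]]'
python3 - <<'E'
from h import *
import pickle
c=cap('wrist','wrack.png'); pickle.dump(c,open('wrack.pkl','wb'));print(c['obs']['joint_positions'])
E
```

```text
time: 0.88
tool_pos: [124.7, 509.9, 226.6]
tcp_rot: [-3.141, 0.0, 2.081]
contact_force: [0.8, -0.5, -0.3]
grip_width: 92.0
finger_force: 0.0
time: 1.5
tool_pos: [273.3, 377.8, 217.9]
tcp_rot: [3.141, -0.0, 1.924]
contact_force: [0.7, 0.3, 0.2]
grip_width: 91.9
finger_force: 0.0
time: 2.12
tool_pos: [457.9, 213.9, 206.9]
tcp_rot: [3.141, -0.0, 1.924]
contact_force: [-0.2, 1.0, 0.5]
grip_width: 91.8
finger_force: 0.0
time: 2.75
tool_pos: [566.9, 117.0, 199.9]
tcp_rot: [-3.141, -0.001, 1.923]
contact_force: [-0.6, 0.4, 0.4]
grip_width: 91.4
finger_force: 0.0
[ 7.09606833e-02  4.62520368e-01  1.41195483e+00  4.40942665e-04
  1.26831594e+00 -2.81763042e-01]
```

View pics/wrack.png

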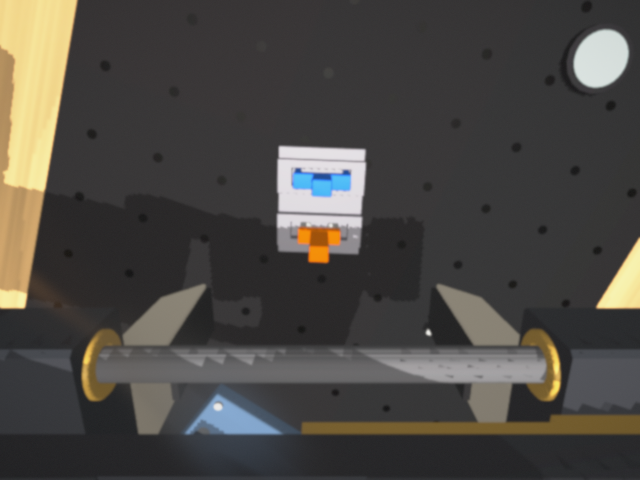

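The wrist view shows the orange clip aligned with the tool, tab top at (319,254) and crossbar at (319,237). The blue spare is at (321,181). Next, two views of the stage.

```bash
python3 -m crank '[[0,0,0,0,0,0.153],[0,0,0,0,0,0.153],[0,0,0,0,0,0.153],[0,0,0,0,0,0.153],[-0.0485,0.0136,0,0,0,0]]' && python3 -m crank '[[-0.0485,0.0136,0,0,0,0],[-0.0485,0.0136,0,0,0,0],[-0.0485,0.0136,0,0,0,0],[-0.0485,0.0136,0,0,0,0],[0,0,0,0,0,0]]' && python3 -m crank '[[0,0,0,0,0,0]]'
python3 - <<'E'
from h import *
import pickle
c=cap('wrist','ws1.png'); pickle.dump(c,open('ws1.pkl','wb'))
E
python3 -m crank '[[-0.03,0,0,0,0,0],[-0.03,0,0,0,0,0],[-0.02,0,0,0,0,0],[0,0,0,0,0,0],[0,0,0,0,0,0]]'
python3 - <<'E'
from h import *
import pickle
c=cap('wrist','ws2.png'); pickle.dump(c,open('ws2.pkl','wb'))
a=cv2.imread('pics/ws1.png');b=cv2.imread('pics/ws2.png')
z=lambda im:cv2.resize(im[60:460,170:470],(400,533),interpolation=cv2.INTER_CUBIC)
cv2.imwrite('pics/ws12.png',np.hstack([z(a),z(b)]))
E
```

```text
time: 3.42
tool_pos: [567.5, 69.8, 200.7]
tcp_rot: [3.141, -0.001, 1.316]
contact_force: [0.8, -0.9, 0.2]
grip_width: 91.7
finger_force: 0.0
time: 4.05
tool_pos: [570.7, -136.9, 200.5]
tcp_rot: [3.141, 0.0, 1.309]
contact_force: [-0.7, 0.6, 0.3]
grip_width: 91.8
finger_force: 0.0
time: 4.18
tool_pos: [570.9, -133.6, 200.5]
tcp_rot: [-3.141, -0.001, 1.313]
contact_force: [0.5, 0.4, 0.2]
grip_width: 91.5
finger_force: 0.0
time: 4.85
tool_pos: [550.9, -211.2, 200.4]
tcp_rot: [3.142, -0.001, 1.313]
contact_force: [-0.3, 0.1, 0.9]
grip_width: 91.6
finger_force: 0.0
```

View pics/ws12.png

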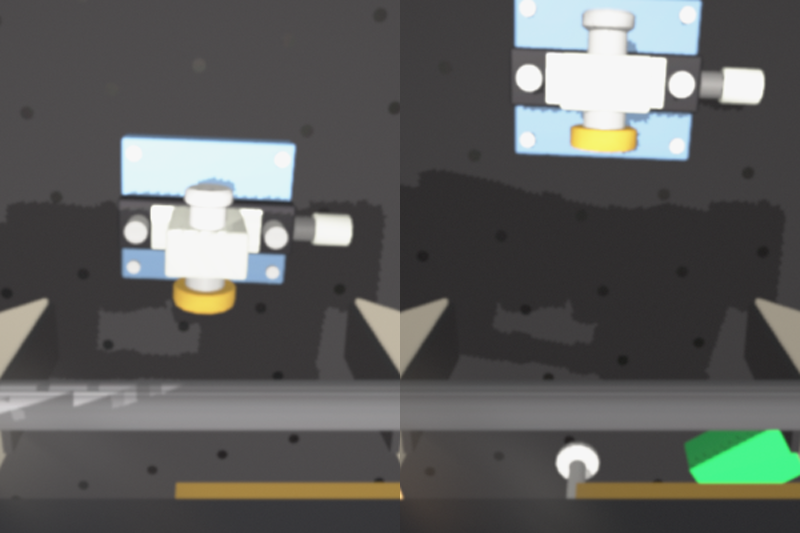

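The views show the plate, block and micrometer (to +x). The brass head is at crop (205,297) in view 1 and (604,137) in view 2, and the pin is clearly drawn out. Stage yaw is about 2° off the tool. Now I'll measure it.

```bash
cat > m.py <<'E'
from h import *
import pickle
a=pickle.load(open('ws1.pkl','rb'));b=pickle.load(open('ws2.pkl','rb'))
P=[];H=[]
for c in(a,b):
    im=c['color'];h=cv2.cvtColor(im,cv2.COLOR_BGR2HSV)
    m=cv2.inRange(h,(98,40,90),(118,255,255)); m[:, :240]=0; m[:,420:]=0; m[300:]=0
    k,l,st,ce=cv2.connectedComponentsWithStats(m)
    m=np.isin(l,[i for i in range(1,k) if st[i,4]>300])
    hu=cv2.convexHull(cv2.findNonZero(m.astype(np.uint8)))
    for e in np.arange(2,12,.5):
        q=cv2.approxPolyDP(hu,e,True)[:,0]
        if len(q)<=4: break
    q=q[np.lexsort((q[:,0],q[:,1]>q[:,1].mean()))].astype(float); P.append(q)
    m=cv2.inRange(h,(16,110,80),(32,255,255)); m[:, :240]=0; m[:,420:]=0;m[320:]=0;m[:120]=0 if c is a else m[:120]
    k,l,st,ce=cv2.connectedComponentsWithStats(m); i=1+np.argmax(st[1:,4]); print('brass',st[i]); 
    x,y,w,hh,_=st[i]; H.append((x+w/2-.5,y+hh-.5)); 
    print('quad',q.tolist(),'rows in col',x+w//2)
for n,(p,q) in enumerate(zip(*P)): print('corner',n,[v.round(1).tolist() if n2==0 else round(v,1) for n2,v in enumerate(tri(ray(a,*p),ray(b,*q)))])
print('head outer top',tri(ray(a,*H[0]),ray(b,*H[1])))
for c,q in zip((a,b),P):
    for z in(24,30,36):
        w=np.array([plane(c,*p,z) for p in q]); s=lambda i,j:np.linalg.norm(w[i]-w[j]).round(1)
        e=(w[1]-w[0])+(w[3]-w[2]); print(z,'sizes',s(0,1),s(2,3),s(0,2),s(1,3),'yaw',np.arctan2(e[1],e[0]).round(4),'ctr',w.mean(0).round(1))
E
python3 m.py
```

```text
brass [299 269  48  28 851]
quad [[261.0, 162.0], [392.0, 169.0], [261.0, 267.0], [380.0, 273.0]] rows in col 323
brass [299 154  48  19 736]
quad [[257.0, 52.0], [396.0, 60.0], [256.0, 174.0], [385.0, 180.0]] rows in col 323
corner 0 [[535.2, -82.6, 29.4], np.float64(1.0)]
corner 1 [[633.5, -114.2, 29.7], np.float64(0.6)]
corner 2 [[507.7, -168.2, 27.7], np.float64(0.0)]
corner 3 [[606.0, -198.6, 30.8], np.float64(1.1)]
head outer top (array([ 562.49178079, -168.02959325,  115.80575425]), np.float64(0.41328192935527447))
24 sizes 105.9 104.0 90.7 90.8 yaw -0.3117 ctr [ 570.2 -142.3   24. ]
30 sizes 104.0 102.1 89.1 89.1 yaw -0.3117 ctr [ 570.6 -140.7   30. ]
36 sizes 102.1 100.2 87.4 87.5 yaw -0.3117 ctr [ 571.  -139.2   36. ]
24 sizes 104.2 105.1 91.2 90.5 yaw -0.3081 ctr [ 570.9 -141.1   24. ]
30 sizes 102.3 103.2 89.5 88.8 yaw -0.3081 ctr [ 570.9 -141.    30. ]
36 sizes 100.4 101.3 87.9 87.2 yaw -0.3081 ctr [ 570.9 -140.8   36. ]
```

Measured: mark ≈ (570.7,-141,28), yaw -0.31. The plate comes out about 104×90, which agrees with the given size. Pin axis z ≈ 100, and the pin is drawn about 6 mm. I'll shut the gripper, descend outside the head, and push along tool x (= stage +y).

```bash
python3 -m crank '[[0,-0.0026,0,0,0,0.052],[0,0,0.036,0,0,0],[0,0,0.036,0,0,0],[0,0,0.036,0,0,0],[0,0,0,0,0,0]]' 0 && python3 -m crank '[[0,0,0,0,0,0],[0.02,0,0,0,0,0],[0.006,0,0,0,0,0],[0,0,0,0,0,0],[0,0,0,0,0,0]]'
```

```text
time: 5.52
tool_pos: [546.7, -209.9, 89.9]
tcp_rot: [-3.136, -0.001, 1.261]
contact_force: [0.1, 0.7, -0.1]
grip_width: 46.7
finger_force: 0.0
time: 6.15
tool_pos: [556.2, -186.9, 92.6]
tcp_rot: [3.141, 0.0, 1.26]
contact_force: [0.4, 0.2, -0.0]
grip_width: 1.2
finger_force: 0.0
```

```bash
python3 -m crank '[[0.004,0,0,0,0,0],[0.003,0,0,0,0,0],[0,0,0,0,0,0]]' && python3 -m crank '[[0.002,0,0,0,0,0],[0,0,0,0,0,0]]' && python3 -m crank '[[0.002,0,0,0,0,0],[0,0,0,0,0,0]]'&& python3 -m crank '[[0.001,0,0,0,0,0],[0,0,0,0,0,0]]' | grep -E 'pos|for'
```

```text
time: 6.52
tool_pos: [558.2, -180.0, 92.2]
tcp_rot: [-3.141, -0.0, 1.26]
contact_force: [0.1, -0.4, -0.1]
grip_width: 0.5
finger_force: 0.0
time: 6.78
tool_pos: [558.7, -178.6, 92.3]
tcp_rot: [-3.142, 0.0, 1.26]
contact_force: [-1.1, -1.9, -0.0]
grip_width: 0.2
finger_force: 1.3
time: 7.02
tool_pos: [559.4, -176.5, 92.3]
tcp_rot: [-3.142, 0.0, 1.26]
contact_force: [-1.2, -2.0, 0.2]
grip_width: 0.4
finger_force: 1.4
tool_pos: [559.7, -175.4, 92.3]
contact_force: [-1.7, -2.5, 0.3]
finger_force: 1.4
```

```bash
python3 -m crank '[[0.001,0,0,0,0,0],[0,0,0,0,0,0]]'| grep -E 'pos|force' && python3 -m crank '[[0.001,0,0,0,0,0],[0,0,0,0,0,0]]'| grep -E 'pos|force' && python3 -m crank '[[0.001,0,0,0,0,0],[0,0,0,0,0,0]]' | grep -E 'pos|force'
```

```text
tool_pos: [560.1, -174.4, 92.3]
contact_force: [-1.1, -2.0, 0.1]
finger_force: 1.3
tool_pos: [560.4, -173.4, 92.3]
contact_force: [-1.8, -2.6, -0.7]
finger_force: 1.3
tool_pos: [560.6, -172.4, 92.3]
contact_force: [-1.4, -2.3, -0.1]
finger_force: 1.3
```

```bash
python3 -m crank '[[0.001,0,0,0,0,0],[0,0,0,0,0,0]]'| grep -E 'pos|tact' && python3 -m crank '[[0.001,0,0,0,0,0],[0,0,0,0,0,0]]'| grep -E 'pos|tact'
```

```text
tool_pos: [560.8, -172.0, 92.3]
contact_force: [-2.2, -4.0, -0.0]
tool_pos: [560.8, -171.9, 92.3]
contact_force: [-3.7, -7.9, -0.5]
```

The pin slid about 6.5 mm at around 3 N. It then hit a hard stop at 8.7 N, with TCP stage y ≈ -32 against -31.5 expected for fully in. I'll back off, rise, and take two views for the groove position.

```bash
python3 -m crank '[[-0.015,0,0,0,0,0],[-0.017,0,0,0,0,0],[0,0,-0.036,0,0,0],[0,0,-0.036,0,0,0],[0,0,-0.036,0,0,0]]' >/dev/null&& python3 -m crank '[[0,0,0,0,0,0],[0,0,0,0,0,0]]' |grep -E 'pos|rot|tact'
python3 - <<'E'
from h import *
import pickle
c=cap('wrist','ws3.png'); pickle.dump(c,open('ws3.pkl','wb'))
E
python3 -m crank '[[0.03,0,0,0,0,0],[0.035,0,0,0,0,0],[0.035,0,0,0,0,0],[0,0,0,0,0,0],[0,0,0,0,0,0]]' |grep -E 'pos|rot|tact'
python3 - <<'E'
from h import *
import pickle
c=cap('wrist','ws4.png'); pickle.dump(c,open('ws4.pkl','wb'))
a=cv2.imread('pics/ws3.png');b=cv2.imread('pics/ws4.png')
z=lambda im,y:cv2.resize(im[y:y+225,245:395],(400,600),interpolation=cv2.INTER_CUBIC)
cv2.imwrite('pics/ws34.png',np.hstack([z(a,0),z(b,120)]))
E
```

```text
tool_pos: [551.0, -201.4, 199.6]
tcp_rot: [-3.141, -0.001, 1.259]
contact_force: [-0.3, 0.3, 0.3]
tool_pos: [581.6, -106.3, 199.3]
tcp_rot: [-3.14, 0.0, 1.26]
contact_force: [-0.2, -0.1, 0.3]
```

View pics/ws34.png

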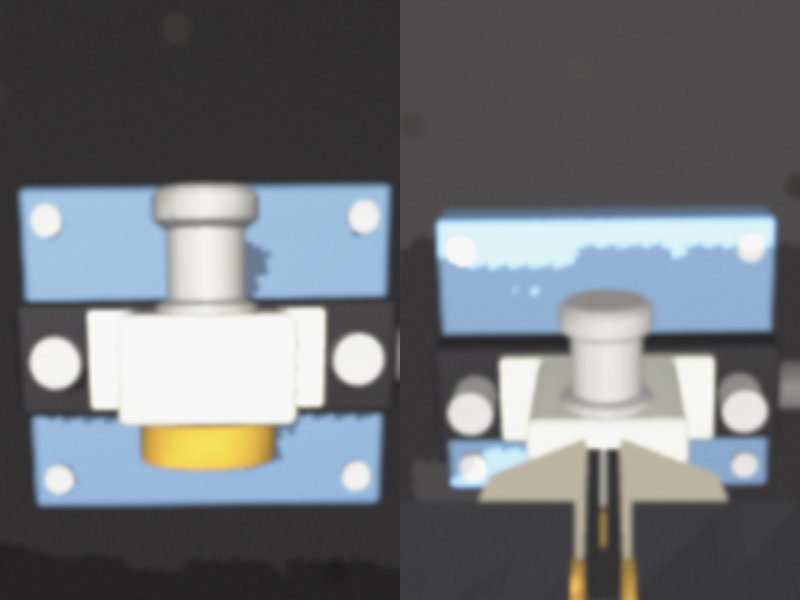

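The brass head is flush against the block, and the groove is fully exposed: core at crop row ~265, columns 168–246, i.e. image column 322. Next I'll compute the groove position and the clip tab position.

```bash
python3 - <<'E'
from h import *
import pickle
a=pickle.load(open('ws3.pkl','rb'));b=pickle.load(open('ws4.pkl','rb'));w=pickle.load(open('wrack.pkl','rb'))
p0=np.array([560.8,-171.9]);th=1.260;X=np.array([np.cos(th),np.sin(th)]);Y=np.array([np.sin(th),-np.cos(th)])
f=lambda P:(round((P[:2]-p0)@X-31.5,1),round((P[:2]-p0)@Y,1))
for n,u,v,h in(('collar end 38.5',322,68.6,12),('block +12',322,116.5,14),('block -12',322,159,14),('head -22',322,176,15),('core mid',322.5,99,9)):
    print(n,[(ax,)+f(plane(a,u,v,ax+h)) for ax in(96,100,104)])
print('view4 core',[f(plane(b,322.3,252,z)) for z in(105,109,113)])
im=w['color'];h=cv2.cvtColor(im,cv2.COLOR_BGR2HSV);m=cv2.inRange(h,(5,180,60),(20,255,255));m[:200]=0;m[275:]=0;m[:,:280]=0;m[:,360:]=0
print('orange bbox',cv2.boundingRect(m))
v=h[:,:,2]; print([ (r,int(im[r,319,2])) for r in range(224,268,2)])
for r in(232,240,250,256,260): c=np.where(m[r])[0]; print(r,c.min(),c.max())
top=bot.capture('top');h=cv2.cvtColor(top['color'],cv2.COLOR_BGR2HSV);m=cv2.inRange(h,(5,150,60),(22,255,255));x0,y0=262,200
s=m[y0:240,x0:300];x,y,ww,hh=cv2.boundingRect(s);print('top orange',x+x0,y+y0,ww,hh)
E
```

```text
collar end 38.5 [(96, np.float64(39.4), np.float64(-0.2)), (100, np.float64(39.1), np.float64(-0.2)), (104, np.float64(38.7), np.float64(-0.2))]
block +12 [(96, np.float64(13.6), np.float64(-0.2)), (100, np.float64(13.6), np.float64(-0.2)), (104, np.float64(13.7), np.float64(-0.2))]
block -12 [(96, np.float64(-10.7), np.float64(-0.2)), (100, np.float64(-10.3), np.float64(-0.2)), (104, np.float64(-9.8), np.float64(-0.2))]
head -22 [(96, np.float64(-20.7), np.float64(-0.2)), (100, np.float64(-20.1), np.float64(-0.2)), (104, np.float64(-19.4), np.float64(-0.2))]
core mid [(96, np.float64(23.2), np.float64(0.1)), (100, np.float64(23.2), np.float64(0.1)), (104, np.float64(23.1), np.float64(0.1))]
view4 core [(np.float64(28.9), np.float64(-0.0)), (np.float64(30.3), np.float64(-0.0)), (np.float64(31.7), np.float64(-0.0))]
orange bbox (298, 228, 42, 35)
[(224, 215), (226, 175), (228, 177), (230, 178), (232, 165), (234, 159), (236, 158), (238, 159), (240, 159), (242, 160), (244, 163), (246, 218), (248, 244), (250, 244), (252, 244), (254, 244), (256, 244), (258, 244), (260, 241), (262, 162), (264, 51), (266, 41)]
232 299 339
240 298 339
250 310 327
256 308 328
260 308 328
top orange 276 212 10 15
```

```bash
python3 - <<'E'
from h import *
import pickle
w=pickle.load(open('wrack.pkl','rb'));th=w['obs']['tcp_rot'][2];X=np.array([np.cos(th),np.sin(th)])
o=bot.get_obs()['tool_pos']
for z in(81,83,85):
    P=[plane(w,u,v,z)[:2] for u,v in((318.2,246),(318.2,261.5),(307.8,254),(328.4,254))]
    c=plane(w,318.2,253.8,z)[:2]; t=c-1.2*X; t2=1.878;d=t-o[:2]
    print(z,'sizes',np.linalg.norm(P[0]-P[1]).round(1),np.linalg.norm(P[2]-P[3]).round(1),c.round(1),'target',t.round(1),'shift tool x,y',(d@[np.cos(t2),np.sin(t2)]).round(1),(d@[np.sin(t2),-np.cos(t2)]).round(1))
top=bot.capture('top');
for z in(83,):print('topcam tab',plane(top,279,215,z),plane(top,281,219,z))
im=w['color'].astype(int)
g=cv2.Canny(w['color'],60,150)[135:262,265:375]
L=cv2.HoughLinesP(g,1,np.pi/720,25,minLineLength=35,maxLineGap=4)
if L is not None:
  for x1,y1,x2,y2 in L[:,0]: print(x1+265,y1+135,x2+265,y2+135,round(float(np.arctan2(y2-y1,x2-x1)),3))
E
```

```text
81 sizes 11.7 14.7 [570.6  99.3] target [571.   98.2] shift tool x,y 198.7 51.9
83 sizes 11.6 14.6 [570.4 100. ] target [570.8  98.9] shift tool x,y 199.4 51.9
85 sizes 11.6 14.5 [570.2 100.7] target [570.6  99.6] shift tool x,y 200.1 51.9
topcam tab [575.13801119  99.70390522  83.        ] [566.18993359  95.45753833  83.        ]
279 146 365 149 0.035
279 157 341 159 0.032
319 212 360 214 0.049
290 171 339 173 0.041
```

```bash
python3 -m crank '[[0,0,0,0,0,-0.156],[0,0,0,0,0,-0.156],[0,0,0,0,0,-0.156],[0,0,0,0,0,-0.156],[0.0498,0.0133,0,0,0,0]]' 60 >/dev/null && python3 -m crank '[[0.0498,0.0133,0,0,0,0],[0.0498,0.0133,0,0,0,0],[0.0498,0.0133,0,0,0,0],[0,0,0,0,0,0],[0,0,0,0,0,0]]'
python3 - <<'E'
from h import *
import pickle
c=cap('wrist','w5.png');th=c['obs']['tcp_rot'][2]
h=cv2.cvtColor(c['color'],cv2.COLOR_BGR2HSV);m=cv2.inRange(h,(5,180,200),(20,255,255));m[:,:260]=0;m[:,380:]=0
k,l,st,ce=cv2.connectedComponentsWithStats(m)
for i in range(1,k):
    if st[i,4]>60:
        P=plane(c,*ce[i],83)[:2]-c['obs']['tool_pos'][:2];print(st[i],ce[i].round(1),'tool xy',(P@[np.cos(th),np.sin(th)]).round(1),(P@[np.sin(th),-np.cos(th)]).round(1))
x=cv2.resize(c['color'][200:480,200:440],(600,700));cv2.imwrite('pics/w5c.png',x[:600])
E
```

```text
time: 11.48
tool_pos: [571.4, 99.1, 200.3]
tcp_rot: [-3.141, 0.0, 1.884]
contact_force: [0.5, 0.4, 0.2]
grip_width: 55.0
finger_force: 0.0
[301 206  40  16 165] [320.7 211.7] tool xy 13.2 -0.8
```

View pics/w5c.png

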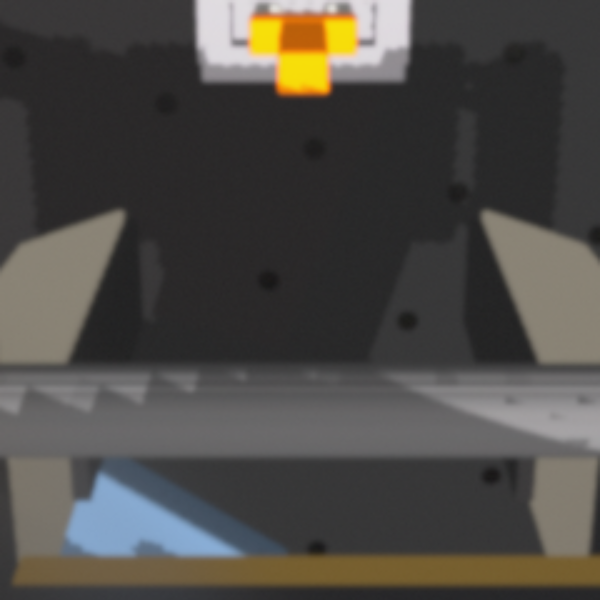

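The tab top is now at image (321,229), between the fingers in tool y. I'll descend above it and re-measure closer in.

```bash
python3 -m crank '[[0,0,0.035,0,0,0],[0,0,0.035,0,0,0],[0,0,0.03,0,0,0],[0,0,0,0,0,0],[0,0,0,0,0,0]]' |grep -E 'pos|wid|tact'
python3 - <<'E'
from h import *
c=cap('wrist','w6.png');th=c['obs']['tcp_rot'][2]
f=lambda u,v,z:[(lambda P:((P@[np.cos(th),np.sin(th)]).round(1),(P@[np.sin(th),-np.cos(th)]).round(1)))(plane(c,u,v,z)[:2]-c['obs']['tool_pos'][:2])]
h=cv2.cvtColor(c['color'],cv2.COLOR_BGR2HSV);m=cv2.inRange(h,(5,170,225),(32,255,255));m[:,:240]=0;m[:,400:]=0;m[400:]=0
k,l,st,ce=cv2.connectedComponentsWithStats(m)
for i in range(1,k):
    if st[i,4]>60: print(st[i],ce[i].round(1),[f(*ce[i],z) for z in(80,83,86)])
cv2.imwrite('pics/w6c.png',c['color'][150:450,160:480])
E
```

```text
tool_pos: [572.3, 99.0, 101.5]
contact_force: [0.5, 0.4, 0.4]
grip_width: 55.2
[289 244  61  24 972] [319.1 253.7] [[(np.float64(16.7), np.float64(-1.3))], [(np.float64(17.8), np.float64(-1.3))], [(np.float64(18.9), np.float64(-1.3))]]
[304 274  31  25 745] [319.4 286. ] [[(np.float64(0.5), np.float64(-1.2))], [(np.float64(1.8), np.float64(-1.2))], [(np.float64(3.2), np.float64(-1.2))]]
```

View pics/w6c.png

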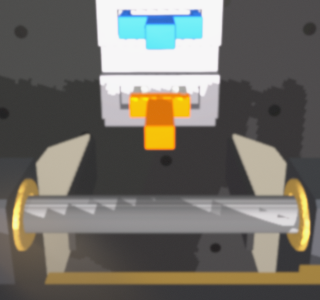

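The tab top is at image (319,286), about 1.2 mm off in tool y. I'll correct that, descend to TCP z ≈ 50 so the tips stay above the crossbar, and grip.

```bash
python3 -m crank '[[0.0003,-0.0012,0.02,0,0,0],[0,0,0.02,0,0,0],[0,0,0.0115,0,0,0],[0,0,0,0,0,0],[0,0,0,0,0,0]]' |grep -E 'pos|wid|tact' && python3 -m crank '[[0,0,0,0,0,0],[0,0,0,0,0,0],[0,0,0,0,0,0],[0,0,0,0,0,0],[0,0,0,0,0,0]]' 0
```

```text
tool_pos: [570.9, 99.9, 49.8]
contact_force: [-0.3, 0.2, 0.2]
grip_width: 55.4
time: 13.45
tool_pos: [570.1, 99.8, 48.8]
tcp_rot: [-3.142, -0.0, 1.884]
contact_force: [0.1, -0.4, -0.7]
grip_width: 13.8
finger_force: 30.0
```

```bash
python3 -m crank '[[0,0,-0.01,0,0,0],[0,0,-0.03,0,0,0],[0,0,-0.04,0,0,0],[0,0,-0.045,0,0,0],[0,0,0,0,0,0]]' |grep -E 'pos|wid|tact|force' && python3 -m crank '[[0,0,0,0,0,0.156],[0,0,0,0,0,0.156],[0,0,0,0,0,0.156],[0,0,0,0,0,0.156],[0,0,0,0,0,0]]'
python3 - <<'E'
import numpy as np
from h import bot
o=bot.get_obs();d=np.array([577.3,-120.5])-o['tool_pos'][:2];t=o['tcp_rot'][2];print(d,d@[np.cos(t),np.sin(t)],d@[np.sin(t),-np.cos(t)])
E
```

```text
tool_pos: [572.3, 100.0, 178.4]
contact_force: [0.4, 0.5, -1.7]
grip_width: 13.4
finger_force: 30.0
time: 14.7
tool_pos: [569.6, 99.8, 173.2]
tcp_rot: [-3.14, 0.0, 1.261]
contact_force: [-0.4, 0.5, -0.1]
grip_width: 13.7
finger_force: 30.0
[   7.65943944 -220.32380989] -207.5134391891861 74.42728512475462
```

```bash
python3 -m crank '[[-0.0415,0.0149,0,0,0,0],[-0.0415,0.0149,0,0,0,0],[-0.0415,0.0149,0,0,0,0],[-0.0415,0.0149,0,0,0,0],[-0.0415,0.0149,0,0,0,0]]' >/dev/null; python3 -m crank '[[0,0,0,0,0,0],[0,0,0,0,0,0],[0,0,0,0,0,0]]'|grep -E 'pos|rot|tact|force'
python3 - <<'E'
from h import *
import pickle
c=cap('wrist','w7.png');pickle.dump(c,open('w7.pkl','wb'))
s=cap('scene','s7.png')
a=cv2.resize(c['color'][120:400,200:440],(514,600),interpolation=cv2.INTER_CUBIC)
b=cv2.resize(s['color'][200:300,220:290-24],(276,600),interpolation=cv2.INTER_CUBIC)
cv2.imwrite('pics/w7c.png',np.hstack([a,b]))
E
```

```text
tool_pos: [577.5, -119.2, 173.7]
tcp_rot: [-3.141, -0.0, 1.262]
contact_force: [-0.2, 0.6, -1.0]
finger_force: 30.0
```

View pics/w7c.png

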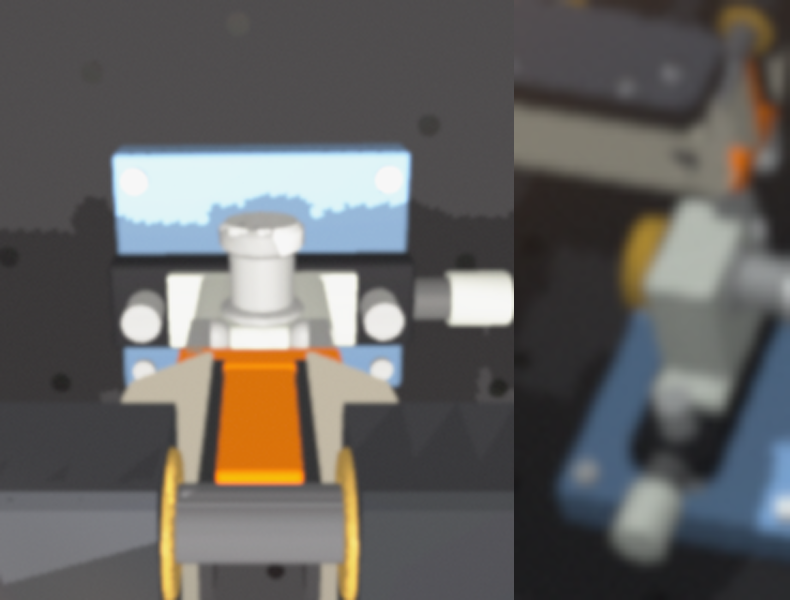

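The clip is well gripped. Tab columns 215–305 (centre 260) sit against pin core 230–295 (centre 262), so they are centred within about 0.5 mm. Next I'll compare the clip and groove along the tool x axis.

```bash
python3 - <<'E'
from h import *
import pickle
c=pickle.load(open('w7.pkl','rb'));o=c['obs']['tool_pos'];th=c['obs']['tcp_rot'][2];print(o)
g=c['color'][:,:,:]
f=lambda u,v,z:[round(float((plane(c,u,v,z)[:2]-o[:2])@k),1) for k in([np.cos(th),np.sin(th)],[np.sin(th),-np.cos(th)])]
sc=280/600
F=lambda u,v,z:f(200+u*sc,120+v*sc,z)
print('crossbar front bottom edge(6)',[F(260,349,o[2]+d) for d in(-18,-16,-14)])
print('tab top front edge(6)/back(-6)',F(260,471,o[2]+34),F(260,484,o[2]+34))
print('tab bottom front edge(6)',F(260,368,o[2]-6))
for r,n,h in((240,'?collar near',12),(255,'end collar inner 30',11),(305,'inner collar 15',11),(320,'collar/block 12',12)):print(n,[F(262,r,ax+h) for ax in(97,100,103)])
col=cv2.cvtColor(g,cv2.COLOR_BGR2GRAY)[210:285,318:326].mean(1).round().astype(int);print(list(zip(range(210,285),col.tolist())))
print(bot.get_obs()['tool_pos'])
E
```

```text
[ 577.47085013 -119.17578536  173.71317919]
crossbar front bottom edge(6) [[3.3, -0.3], [4.2, -0.3], [5.0, -0.3]]
tab top front edge(6)/back(-6) [4.9, -0.3] [2.5, -0.3]
tab bottom front edge(6) [4.3, -0.3]
?collar near [[14.0, 0.2], [14.9, 0.2], [15.8, 0.2]]
end collar inner 30 [[9.5, 0.2], [10.5, 0.2], [11.4, 0.2]]
inner collar 15 [[-4.7, 0.2], [-3.5, 0.2], [-2.4, 0.2]]
collar/block 12 [[-8.6, 0.2], [-7.4, 0.2], [-6.2, 0.2]]
[(210, 227), (211, 209), (212, 191), (213, 181), (214, 178), (215, 178), (216, 178), (217, 177), (218, 174), (219, 169), (220, 166), (221, 165), (222, 165), (223, 165), (224, 164), (225, 166), (226, 182), (227, 213), (228, 227), (229, 227), (230, 225), (231, 228), (232, 233), (233, 234), (234, 234), (235, 234), (236, 233), (237, 232), (238, 227), (239, 216), (240, 206), (241, 219), (242, 231), (243, 234), (244, 235), (245, 235), (246, 235), (247, 234), (248, 234), (249, 235), (250, 234), (251, 234), (252, 234), (253, 234), (254, 234), (255, 234), (256, 234), (257, 234), (258, 234), (259, 234), (260, 234), (261, 234), (262, 234), (263, 232), (264, 226), (265, 210), (266, 186), (267, 184), (268, 201), (269, 221), (270, 230), (271, 226), (272, 223), (273, 233), (274, 242), (275, 246), (276, 246), (277, 247), (278, 247), (279, 247), (280, 247), (281, 245), (282, 227), (283, 178), (284, 143)]
[ 577.5945979  -119.29804583  173.8341035 ]
```

```bash
cat > fit.py <<'E'
from h import *
import pickle
from scipy.optimize import least_squares
L=lambda n:pickle.load(open(n+'.pkl','rb'))
v1,v2,v3,v4,v7=map(L,('ws1','ws2','ws3','ws4','w7'))
g=cv2.cvtColor(v4['color'],cv2.COLOR_BGR2GRAY)[222:275,318:326].mean(1).round().astype(int)
print(list(zip(range(222,275),g.tolist())))
p0=np.array([560.8,-171.9]);th=1.260;X=np.array([np.cos(th),np.sin(th)])
def row(c,y,z,b,p,x=0):
    q=p0+X*(y+31.5); o=c['obs']
    T=np.eye(4);T[:3,:3]=R.from_euler('xyz',o['tcp_rot']).as_matrix();T[:3,3]=o['tool_pos']
    K=np.array(c['tool_from_camera']).copy();K[0,3]+=b;K[:3,:3]=K[:3,:3]@R.from_rotvec([p,0,0]).as_matrix()
    C=dict(c);C['extrinsics']=np.linalg.inv(T@K);return proj(C,[q[0],q[1],z])[1]
D=[(v3,38.5,12,68.6),(v3,12,14,116.5),(v3,-12,14,159),(v3,-22,16,176.3),(v7,38.5,12,226.3),(v7,15,9,265.5)]
def res(s):
    ax,b,p,d=s
    r=[row(c,y,ax+h,b,p)-m for c,y,h,m in D]+[row(v1,-22-d,ax+16,b,p)-296.5,row(v2,-22-d,ax+16,b,p)-172.5]
    return np.r_[r,b/2,p/.006]
s=least_squares(res,[98,0,0,6],x_scale=[1,1,.01,1]);print(s.x.round(4),s.fun.round(1))
ax,b,p,d=s.x; o=v7['obs']['tool_pos']; ty=(o[:2]-p0)@X-31.5
print('TCP stage y',ty)
for hc in(14,15.5,17):
  for m,dz,n in((282.9,-31.5,'xbar'),(120+471*.4667,18.5,'tabtop')):
    e=least_squares(lambda e:[row(v7,e[0],o[2]+hc+dz,b,p)-m],[ty+6]).x[0]-6; print(hc,n,'clip centre stage y',e.round(2),'-> shift',(22.5-e).round(2))
E
python3 fit.py
```

```text
[(222, 172), (223, 172), (224, 173), (225, 172), (226, 172), (227, 167), (228, 157), (229, 145), (230, 140), (231, 139), (232, 138), (233, 139), (234, 139), (235, 144), (236, 159), (237, 182), (238, 202), (239, 214), (240, 222), (241, 227), (242, 229), (243, 229), (244, 229), (245, 228), (246, 224), (247, 213), (248, 205), (249, 217), (250, 227), (251, 230), (252, 230), (253, 230), (254, 230), (255, 230), (256, 230), (257, 230), (258, 230), (259, 230), (260, 230), (261, 230), (262, 230), (263, 230), (264, 230), (265, 230), (266, 230), (267, 230), (268, 229), (269, 224), (270, 209), (271, 185), (272, 181), (273, 197), (274, 217)]
[ 9.58668e+01 -1.49640e+00  6.00000e-04  7.77300e+00] [-0.8  0.4 -0.1 -0.1  1.6 -0.6 -1.   0.9 -0.7  0.1]
TCP stage y 23.796443370798855
14 xbar clip centre stage y 19.9 -> shift 2.6
14 tabtop clip centre stage y 20.36 -> shift 2.14
15.5 xbar clip centre stage y 20.55 -> shift 1.95
15.5 tabtop clip centre stage y 21.27 -> shift 1.23
17 xbar clip centre stage y 21.21 -> shift 1.29
17 tabtop clip centre stage y 22.19 -> shift 0.31
```

The joint fit gives pin axis z ≈ 96 and a clip shift of about +1.6 mm along tool x. I'll lower the clip to just above the collars and compare directly there.

```bash
python3 -m crank '[[0.0016,0.0005,0.01,0,0,0],[0,0,0.0157,0,0,0],[0,0,0,0,0,0],[0,0,0,0,0,0],[0,0,0,0,0,0]]'|grep -E 'pos|rot|tact'
python3 - <<'E'
from h import *
import pickle
c=cap('wrist','w8.png');pickle.dump(c,open('w8.pkl','wb'))
cv2.imwrite('pics/w8c.png',cv2.resize(c['color'][190:300,265:385],(654,600),interpolation=cv2.INTER_CUBIC))
E
```

```text
tool_pos: [578.8, -119.2, 148.5]
tcp_rot: [3.141, -0.0, 1.26]
contact_force: [0.0, 0.2, -1.1]
```

View pics/w8c.png

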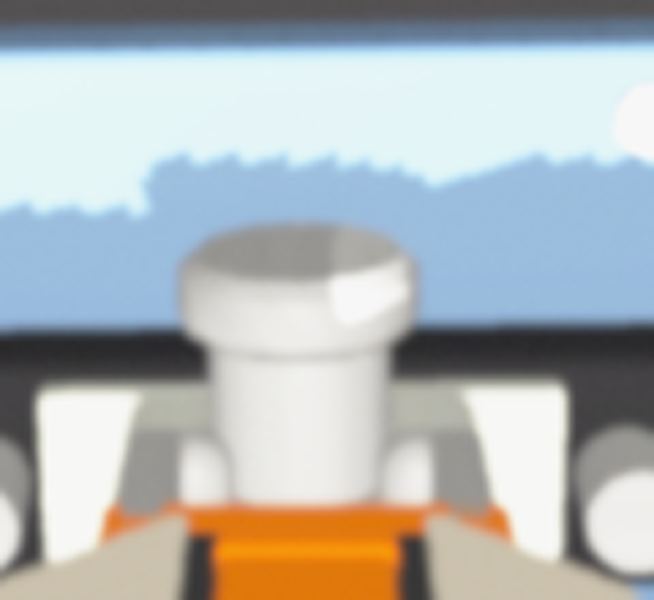

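The lips at (204,470) and (409,470) straddle the pin core at columns 210–393. The clip sits about 0.7 mm too far in +tool y. Now I'll solve clip y and height from its three front edges (rows 437, 505, 545).

```bash
cat >> fit.py <<'E'
print('---')
v8=L('w8');o=v8['obs']['tool_pos'];print(o)
G=cv2.cvtColor(v8['color'],cv2.COLOR_BGR2GRAY)
print('jaw cols',G[262:290,289:296].mean(1).round().astype(int).tolist());print('core',G[225:290,316:323].mean(1).round().astype(int).tolist())
k=5.4545;E=[(437,0),(505,18.5),(545,28.5)]
f=lambda s:[row(v8,s[0]+6,o[2]+s[1]-50+h,b,p)-(190+r/k) for r,h in E]
q=least_squares(f,[22,15]);print('clip y, hc',q.x,q.fun)
for r,y,h in((268,38.5,12),(355,30,12)):print(y,row(v8,y,ax+h,b,p)-(190+r/k))
E
python3 fit.py | sed -n '/---/,$p'
```

```text
---
[ 578.79314114 -119.24695976  148.4708278 ]
jaw cols [193, 195, 191, 187, 184, 179, 170, 159, 153, 151, 151, 151, 150, 150, 150, 150, 150, 150, 150, 150, 151, 153, 159, 169, 180, 189, 193, 193]
core [184, 183, 183, 182, 180, 172, 160, 152, 149, 150, 150, 150, 149, 150, 151, 159, 181, 205, 217, 222, 230, 236, 238, 238, 237, 237, 237, 237, 234, 225, 215, 222, 234, 238, 239, 239, 238, 239, 238, 238, 238, 238, 238, 238, 238, 238, 238, 238, 238, 238, 238, 238, 238, 238, 238, 236, 228, 203, 166, 145, 139, 140, 140, 143, 152]
clip y, hc [  4.19943147 -23.22750341] [ 0.03879327 -0.09540649  0.056915  ]
38.5 3.1100182062612305
30 2.906013413957851
```

```bash
cat > fit2.py <<'E'
import io,contextlib
with contextlib.redirect_stdout(io.StringIO()): exec(open('fit.py').read())
def cam(c,P,b,p,dz):
    o=c['obs'];T=np.eye(4);T[:3,:3]=R.from_euler('xyz',o['tcp_rot']).as_matrix();T[:3,3]=o['tool_pos']
    K=np.array(c['tool_from_camera']).copy();K[0,3]+=b;K[2,3]+=dz;K[:3,:3]=K[:3,:3]@R.from_rotvec([p,0,0]).as_matrix()
    q=np.linalg.inv(T@K)@np.r_[P,1];return c['cy']-412.05*q[1]/-q[2],-q[2]
W=lambda y,z:np.r_[p0+X*(y+31.5),z]
k=5.4545
D=[(v3,38.5,12,68.6),(v3,12,14,116.5),(v3,-12,14,159),(v3,-22,16,176.3),(v7,38.5,12,226.3),(v7,15,9,265.5),(v4,38.5,12,236.5),(v4,15,9,270.8),(v8,38.5,12,241),(v8,31,12,254.6),(v7,31,12,239.5),(v4,31,12,247.5)]
def res(s):
    ax,b,p,dz,d,e,hc=s;r=[]
    for c,y,h,m in D:r.append(cam(c,W(y,ax+h),b,p,dz)[0]-m)
    for c,m in((v1,296.5),(v2,172.5)):r.append(cam(c,W(-22-d,ax+16),b,p,dz)[0]-m)
    for c,mx in((v7,282.9),(v8,190+505/k)):
        o=c['obs']['tool_pos'];ty=(o[:2]-p0)@X-31.5
        q=cam(c,W(ty+e+6,o[2]+hc-31.5),b,p,dz);r+=[q[0]-mx,(412.05*34/q[1]-74.7)]
    r+=[412.05*40/cam(v3,W(-12,ax+14),b,p,dz)[1]-66.4,412.05*24/cam(v8,W(36,ax),b,p,dz)[1]-43.45]
    return np.r_[r,b/2,p/.006,dz/2,(hc-15)/2]
s=least_squares(res,[96,0,0,0,6,0,15],x_scale=[1,1,.01,1,1,1,1],loss='soft_l1')
cov=np.sqrt(np.diag(np.linalg.inv(s.jac.T@s.jac)))
print('ax b p dz d e hc',s.x.round(3),cov.round(2));print(s.fun.round(1))
o=v8['obs']['tool_pos'];ty=(o[:2]-p0)@X-31.5;print('TCP y',ty,'shift',22.5-ty-s.x[5])
E
python3 fit2.py
```

```text
ax b p dz d e hc [ 9.3605e+01 -1.9510e+00  3.0000e-03  6.2300e-01  7.9780e+00 -2.8360e+00
  1.5622e+01] [2.07 1.36 0.01 1.69 0.9  0.86 1.69]
[-0.3  0.5 -0.3 -0.4  1.  -1.5  0.2 -1.5  0.3  0.6  0.3  0.3 -1.5  1.
 -0.2 -0.2  0.1 -0.2  0.4  1.  -1.   0.5  0.3  0.3]
TCP y 24.133057864485032 shift 1.2030369936881473
```

The fit is now consistent: axis z ≈ 93.6±2, shift +1.2 mm. I'll apply it and descend carefully, watching the force. Lip contact is expected at TCP z ≈ 132 and home at about 118.5.

```bash
python3 -m crank '[[0.0012,-0.0005,0.003,0,0,0],[0,0,0.002,0,0,0],[0,0,0,0,0,0],[0,0,0,0,0,0]]'|grep -E 'pos|tact' ;for i in 1; do python3 -m crank '[[0,0,0.002,0,0,0],[0,0,0,0,0,0]]'|grep -E 'pos|tact'; python3 -m crank '[[0,0,0.0015,0,0,0],[0,0,0,0,0,0]]'|grep -E 'pos|tact';python3 -m crank '[[0,0,0.0015,0,0,0],[0,0,0,0,0,0]]'|grep -E 'pos|tact';python3 -m crank '[[0,0,0.0015,0,0,0],[0,0,0,0,0,0]]'|grep -E 'pos|tact'; done
```

```text
tool_pos: [578.5, -117.8, 143.1]
contact_force: [0.1, 0.3, -0.7]
tool_pos: [578.3, -117.8, 140.9]
contact_force: [-0.1, -1.1, 0.2]
tool_pos: [578.3, -117.8, 139.4]
contact_force: [-0.2, 0.5, -1.1]
tool_pos: [578.3, -117.8, 137.9]
contact_force: [-0.5, 0.4, -1.0]
tool_pos: [578.3, -117.8, 136.4]
contact_force: [0.6, -0.2, -1.0]
```

```bash
r(){ grep -E 'pos|tact'|tr '\n' ' ';echo; }; python3 -m crank '[[0,0,0.0015,0,0,0],[0,0,0,0,0,0]]'|r; python3 -m crank '[[0,0,0.0015,0,0,0],[0,0,0,0,0,0]]'|r;python3 -m crank '[[0,0,0.001,0,0,0],[0,0,0,0,0,0]]'|r;python3 -m crank '[[0,0,0.001,0,0,0],[0,0,0,0,0,0]]'|r
```

```text
tool_pos: [578.3, -117.8, 134.9] contact_force: [0.3, -0.0, -0.5] 
tool_pos: [578.3, -117.8, 133.4] contact_force: [0.4, -0.9, -1.3] 
tool_pos: [578.4, -117.8, 132.5] contact_force: [-0.3, 0.5, -0.2] 
tool_pos: [578.5, -117.9, 131.6] contact_force: [0.6, 0.1, 0.6]
```

Past the collars with no collision, so the clip is inside the groove laterally. Contact is beginning at about 132, as predicted.

```bash
r(){ grep -E 'pos|tact'|tr '\n' ' ';echo; }; python3 -m crank '[[0,0,0.001,0,0,0],[0,0,0,0,0,0]]'|r; python3 -m crank '[[0,0,0.001,0,0,0],[0,0,0,0,0,0]]'|r;python3 -m crank '[[0,0,0.001,0,0,0],[0,0,0,0,0,0]]'|r
```

```text
tool_pos: [578.6, -117.9, 130.9] contact_force: [0.1, -0.2, 1.2] 
tool_pos: [578.6, -117.9, 130.0] contact_force: [-0.2, 0.1, 4.4] 
tool_pos: [578.7, -117.9, 129.0] contact_force: [-0.3, -0.1, 5.6]
```

```bash
python3 -m crank '[[0,0,0.0005,0,0,0],[0,0,0,0,0,0]]'
```

```text
time: 19.98
tool_pos: [578.7, -117.9, 128.6]
tcp_rot: [3.141, -0.0, 1.26]
contact_force: [-1.3, 0.1, 6.9]
grip_width: 13.6
finger_force: 30.0
```

```bash
r(){ grep -E 'pos|tact'|tr '\n' ' ';echo; }; python3 -m crank '[[0,0,0.0007,0,0,0],[0,0,0,0,0,0]]'|r; python3 -m crank '[[0,0,0.0007,0,0,0],[0,0,0,0,0,0]]'|r;python3 -m crank '[[0,0,0.0007,0,0,0],[0,0,0,0,0,0]]'|r
```

```text
tool_pos: [578.7, -117.9, 128.0] contact_force: [-0.5, -0.2, 6.6] 
tool_pos: [578.7, -117.9, 127.5] contact_force: [-1.4, 1.0, 7.3] 
tool_pos: [578.7, -117.9, 126.7] contact_force: [-0.5, 0.6, 6.6]
```

```bash
r(){ grep -E 'pos|tact'|tr '\n' ' ';echo; }; python3 -m crank '[[0,0,0.001,0,0,0],[0,0,0,0,0,0]]'|r; python3 -m crank '[[0,0,0.001,0,0,0],[0,0,0,0,0,0]]'|r;python3 -m crank '[[0,0,0.001,0,0,0],[0,0,0,0,0,0]]'|r
```

```text
tool_pos: [578.7, -117.9, 125.6] contact_force: [-0.6, 0.6, 5.7] 
tool_pos: [578.6, -117.9, 124.4] contact_force: [-0.7, -0.3, 6.0] 
tool_pos: [578.5, -117.8, 123.1] contact_force: [-0.6, -0.5, 3.6]
```

Past the peak (7–8 N) and the force is falling. I'll continue until the crossbar rests on the core.

```bash
r(){ grep -E 'pos|tact'|tr '\n' ' ';echo; }; python3 -m crank '[[0,0,0.001,0,0,0],[0,0,0,0,0,0]]'|r; python3 -m crank '[[0,0,0.001,0,0,0],[0,0,0,0,0,0]]'|r;python3 -m crank '[[0,0,0.001,0,0,0],[0,0,0,0,0,0]]'|r
```

```text
tool_pos: [578.4, -117.8, 121.4] contact_force: [1.4, -0.7, -0.6] 
tool_pos: [578.3, -117.8, 120.4] contact_force: [1.8, -0.7, -2.7] 
tool_pos: [578.3, -117.8, 119.7] contact_force: [1.4, -1.1, -3.6]
```

```bash
r(){ grep -E 'pos|tact'|tr '\n' ' ';echo; }; python3 -m crank '[[0,0,0.0007,0,0,0],[0,0,0,0,0,0]]'|r; python3 -m crank '[[0,0,0.0007,0,0,0],[0,0,0,0,0,0]]'|r;python3 -m crank '[[0,0,0.0007,0,0,0],[0,0,0,0,0,0]]'|r
```

```text
tool_pos: [578.3, -117.8, 119.2] contact_force: [0.4, 0.2, -2.4] 
tool_pos: [578.4, -117.8, 118.6] contact_force: [1.2, -0.0, -3.2] 
tool_pos: [578.4, -117.8, 118.1] contact_force: [0.9, -0.0, -0.5]
```

```bash
r(){ grep -E 'pos|tact'|tr '\n' ' ';echo; }; python3 -m crank '[[0,0,0.0006,0,0,0],[0,0,0,0,0,0]]'|r; python3 -m crank '[[0,0,0.0006,0,0,0],[0,0,0,0,0,0]]'|r;python3 -m crank '[[0,0,0.0006,0,0,0],[0,0,0,0,0,0]]'|r
```

```text
tool_pos: [578.5, -117.8, 117.7] contact_force: [-0.5, 0.2, 3.7] 
tool_pos: [578.5, -117.9, 117.2] contact_force: [-1.8, 0.4, 6.4] 
tool_pos: [578.5, -117.8, 117.0] contact_force: [-2.5, 0.9, 8.1]
```

The clip is seated: force rises against the flexure at about 118, which is 13.5 mm below first touch, as specified. I'll relax to near-zero load, open slightly, and rise.

```bash
r(){ grep -E 'pos|tact|wid'|tr '\n' ' ';echo; }; python3 -m crank '[[0,0,-0.0006,0,0,0],[0,0,-0.0006,0,0,0],[0,0,0,0,0,0]]'|r; python3 -m crank '[[0,0,0,0,0,0],[0,0,0,0,0,0],[0,0,0,0,0,0],[0,0,0,0,0,0]]' 45|r
```

```text
tool_pos: [578.5, -117.8, 117.5] contact_force: [-2.1, -0.8, 5.3] grip_width: 13.8 
tool_pos: [578.4, -117.8, 117.1] contact_force: [0.2, -0.5, 0.5] grip_width: 41.0
```

```bash
python3 -m crank '[[0,0,-0.02,0,0,0],[0,0,-0.035,0,0,0],[0,0,-0.035,0,0,0],[0,0,-0.03,0,0,0],[-0.04,0,0,0,0,0]]'>/dev/null; python3 -m crank '[[-0.04,0,0,0,0,0],[0,0,0,0,0,0],[0,0,0,0,0,0]]'|grep -E 'pos|tact'
cat > chk.py <<'E'
import io,contextlib
with contextlib.redirect_stdout(io.StringIO()): exec(open('fit2.py').read())
ax,b,p,dz=s.x[:4]
c=cap('wrist','w9.png');h=cv2.cvtColor(c['color'],cv2.COLOR_BGR2HSV);m=cv2.inRange(h,(5,150,80),(32,255,255));m[:,:230]=0;m[:,410:]=0
k,l,st,ce=cv2.connectedComponentsWithStats(m)
for i in range(1,k):
    if st[i,4]>40: print(st[i],ce[i].round(1))
for y,z,n in((16.5,ax+59,'tabtop back'),(28.5,ax+59,'tabtop front'),(16.5,ax+19,'xbar top back'),(28.5,ax+19,'xbar top front'),(-22,ax+16,'head outer')):
    q=cam(c,W(y,z),b,p,dz);print(n,'row',q[0].round(1),'px/14mm',(412.05*14/q[1]).round(1),'px/34mm',(412.05*34/q[1]).round(1))
i=1+np.argmax([st[j,4] if st[j,1]<200 else 0 for j in range(1,k)]);mm=l==i
for r in range(st[i,1],st[i,1]+st[i,3],2):
    w=np.where(m[r])[0]
    if len(w): print(r,w.min(),w.max(),h[r,int(w.mean()),2])
E
python3 chk.py
```

```text
tool_pos: [554.0, -193.7, 237.2]
contact_force: [-0.3, -0.3, 0.2]
[296 100  51  22 980] [320.9 110.1]
[302 166  41  12 458] [322.  171.4]
[309 423 101  10 822] [362.  427.9]
tabtop back row 124.2 px/14mm 24.7 px/34mm 59.9
tabtop front row 101.9 px/14mm 25.1 px/34mm 60.9
xbar top back row 122.2 px/14mm 21.2 px/34mm 51.5
xbar top front row 103.1 px/14mm 21.5 px/34mm 52.2
head outer row 179.6 px/14mm 20.2 px/34mm 49.0
100 308 334 247
102 297 345 247
104 296 345 247
106 296 345 247
108 296 345 247
110 296 345 247
112 296 345 247
114 296 345 247
116 296 346 247
118 297 346 247
120 309 333 247
```

The check matches a level, fully seated clip. Crossbar width is 51 px against 51.5–52 expected, tab and crossbar are concentric (columns 321/320.7) with straight edges, and the head is still in. Handing in.

```bash
python3 -c "
from plant import bot
print(bot.get_obs()['time']);print(bot.close_job())"
```

```text
25.65
the job is handed in; nothing more can be done
None
```

I handed the job in at 25.7 s: the pin is pushed fully in (8.7 N peak reading), and the orange clip from the rack is pressed over the groove until it snapped home (8.1 N peak reading); it measured level afterwards, and no contact with anything else showed up.

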